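# Draw out the dish tray and hold out the washed trackball ball

## Robot

A 6-joint arm with a two-finger parallel gripper is mounted at the origin on the work surface; the furniture and walls round the work are solid. World frame = base frame: x ahead of the robot, y to its left, z up, the work surface at z = 0. Lengths are in m, angles in rad, forces in N, time in s.
With the tool pointing down it reaches from about 0.275 to 0.975 m from the base axis. Payload 8.4 kg.
Tool frame: the origin (TCP) lies on the centre line of the jaws, within the pads' length; the fingertips stand 22 mm ahead of it and the grasp point (between the pads) lies 3 mm ahead of it (ctrl.tip_reach is the z of the fingertips in the tool frame, in m); z points along the fingers, y is the line along which they close (so a half turn about z gives the same grasp; the last joint's range is limited). The gripper opens to 92 mm and grips with 3 to 60 N. Pads are 20 mm wide; open, the fingers measure 128 mm over their backs; the gripper's body (75 mm by 189 mm) begins 69 mm behind the grasp point.
Start: joints at [-1.184, 0.353, 1.633, -0, 1.155, -0.002], TCP at [0.237, -0.578, 0.237] pointing down, gripper open.
Joint ranges: [-2.63, 2.63], [-0.92, 2.1], [0.06, 2.66], [-1.3, 4.44], [0, 2.69], [-3.02, 3.02]. Speed limits (rad/s): [2.22, 2.22, 2.79, 3.14, 3.14, 3.14].

## Interface

Orientations are given as a unit quaternion [w, x, y, z].
In Python, from workcell import sense, vision, ctrl gives the robot as it stands. The module is installed in compiled form; this text tells all that it offers.
- The arm moves only by the tool step_arm, never from a script. Its argument "plan" is a list of rows, each a list of 7 numbers: the shift along the tool's x, y, z in m, then the turn, a rotation vector about the tool's x, y, z in rad, then the opening, from 0 (shut) to 1 (fully open). A call has exactly 5 rows; each row shifts and turns the commanded pose from where the row before left it, along the tool's axes as they then stand; what a row does not reach is not made up. A row lasts 1/10 s, in which the tool goes at most 50 mm and 8.59 degrees, less where a joint would pass 70% of its speed; a pose out of reach is approached as far as the arm can. A call with a gripper value outside its range is refused whole. The fingers move at their own pace and stop on an object; "grip_force" is the grip in N (left out, the last holds). Time passes only in rows, so rows that do not move let the fingers close, or fill a call up. It gives the time, the measured TCP pose, the force, the opening and the grip force at its end, in the units of the state.
- sense(): the state, without advancing time (a new reading comes with each control period).
- vision.snapshot(name): name is "side" or "top" or "wrist"; returns a dict with "color" (420x560x3 uint8, red, green, blue), "fx", "fy", "cx", "cy" (pixels), "rvec" (rotation vector, rad) and "tvec" (3), from world to camera coordinates, as OpenCV has them. Camera axes: x right, y down, z forward; pixel columns grow to the right and rows downward; lengths in m; the calibration is good to about 2 mm. A picture is of the moment at which its call begins. There is no depth.
- ctrl.job_done(): hands the job in; it is judged then, once.
The state is a dict: "time": time; "qpos": joint angles; "qvel": joint speeds; "joint_efforts": joint torques, N m; "tool_pos": TCP position; "tool_rot": TCP orientation; "wrist_force": force on the tool from outside, world axes, zero at the start; "moment": the same for the moment, N m; "opening": finger opening in m; "grip_force": force on a finger pad.
Only numpy, scipy, OpenCV 4.12 (cv2) and the standard library are available. Lean on these libraries where they do the work, as an engineer would, in place of code of your own. Each camera call takes 0.05 s, during which the arm holds its last target. There are 200 camera calls.

## Task

The trackball's ball has been washed and left in the dished tray of the little wooden desk organiser. Take the tray by its front grip, draw it straight out of the organiser's grooves and turn it, level, through a quarter turn so that its free grip points straight to the near side of the desk, the side the robot stands on, for the user who sits there. Finish still holding the tray out, level and still, at least 10 cm above the desk in the free space before the organiser's open front, and keep the ball resting in the middle of the dish all the way, without touching it or disturbing the other things on the desk.

Things in the scene. Friction and masses are not known exactly. Their poses are not given: they have to be found in the camera images.
- organiser: pale wooden desk organiser, 164 long x 150 wide x 73 mm high, fixed. Origin: centre of its underside; x from its open front to its back, z up: the tray is drawn out along its -x. Two dummy drawers in the front, knobs 16 mm out at 21 mm height. Above them two cheeks with a groove each, no roof. The tray stands in the grooves, its origin at about x = -24 mm, and is free of them beyond x = -137 mm.
- dish_tray: loose wooden tray, 0.12 kg: frame 113 long (x) x 129 mm wide (y), 13 mm high, with a round well (96 mm across, 10 mm deep, sloping 6 degrees in the middle to 20 at the rim) and a block grip at each end of x. Origin: middle of the well's underside, z up; runners' underside at z = 8 mm. It starts parallel to the organiser; the front grip (-x) sticks out of the front, the free grip is at +x.
- front_grip (a point): middle of the tray's front grip, at (-76, 0, 13) mm in the tray's frame: a block with rounded edges, 18 mm wide (y, the way to pinch it), 38 mm long (x), 22 mm high (from 2 to 24 mm above the tray's origin); nothing stands beside it.
- free_grip (a point): middle of the other, equal grip at (+76, 0, 13) mm in the tray's frame; it lies inside the organiser at the start
- dish_centre (a point): lowest point of the well, 3 mm above the tray's origin; the ball at rest in the middle stands over it with its centre 19 mm higher
- ball_center (a point): centre of the loose grey trackball ball, 38 mm in diameter, about 0.04 kg; it rolls freely in the well and lies in its middle at the start
- trackball: bystander, loose: the opened trackball to which the ball belongs, a dark low housing 118 x 96 x 37 mm with an empty round socket, nearer to the robot's side than the organiser. Origin: centre of the underside
- mug: bystander, loose: white mug, 95 mm high. Origin: centre of the underside
- glue: bystander, loose: glue stick standing upright, 26 mm across, 90 mm high. Origin: centre of the underside
- pen_pot: bystander, loose: black pen pot with pens, 80 mm across, 147 mm high. Origin: centre of the underside
- eraser: bystander, loose: eraser in a paper sleeve, 23 x 55 x 14 mm. Origin: centre of the underside
- ball: the loose ball itself (its origin turns with it as it rolls: use its centre, point ball_center)
- groove_mouth (a point): middle between the open front ends of the two grooves, at (-81, 0, 53) mm in the organiser's frame. The tray's runners lie on the groove floors at this height, with about 2.5 mm play at each side and 5 mm above; the cheeks reach 20 mm higher.

How it is judged:
On the way:
1. the tray is drawn out of the organiser's grooves, held by the fingers (x of dish_tray in the frame of organiser below -0.14 m and contact force between the fingers and dish_tray above 1 N), for 0.1 s.
At the end, for the whole second after the job is handed in: The fingers still hold the tray before the organiser, at rest, level within 6 degrees, over 10 cm above the desk, a quarter turn (within 15 degrees) from how it stood there, free grip to the near side (so the organiser lies on the tray's +y side); the ball is within 10 mm of the dish's middle (height (world z) of dish_tray above 0.1 m and angle between dish_tray's own z axis and vertical below 0.1 rad and angle between the x axis of dish_tray and the x axis of organiser, either way round above 1.309 rad and y of organiser in the frame of dish_tray above 0.05 m and horizontal distance between ball_center and dish_centre below 0.01 m and height (world z) of ball_center above 0.11 m and contact force between the fingers and dish_tray above 1 N and contact force between dish_tray and organiser below 0.05 N and linear speed of dish_tray below 0.02 m/s); the arm keeps its last pose, push and grip.
It fails at once if the ball rolls more than 25 mm from the middle of the dish (horizontal distance between ball_center and dish_centre above 0.025 m).
It fails at once if the fingers touch the ball (contact force between the fingers and ball above 0.3 N).
It fails at once if the tray is tipped more than 12 degrees (angle between dish_tray's own z axis and vertical above 0.21 rad).
It fails at once if a bystander (trackball, mug, glue stick, pen pot, eraser) is shifted by more than 3 cm (distance of any of trackball, mug, glue, pen_pot, eraser from where it was at the start of the episode above 0.03 m).
It also fails if it takes over 51 s, if anything falls off the work surface, if the arm or the gripper's body presses on something with over 40 N, if the wrist force passes 120 N, or if a joint passes its speed limit or range.

## Working session

There is one attempt and no reset: what is moved stays moved. The work goes in short steps, Python scripts to look and compute and a tool call to move; the robot and the scene stay as the last step left them, time stands still between calls to the robot, and variables do not carry over. Pictures are saved under pics/ and viewed, at most 10 in all, crops included, and the job is handed in when it is done.

Besides the shell and the picture viewer there is one more tool, called after ">>>" by a JSON object that holds its "name" and its "arguments". step_arm: Moves the arm, as the interface text tells. Its arguments: {"type":"object","properties":{"plan":{"type":"array","items":{"type":"array","items":{"type":"number"}}},"grip_force":{"type":"number"}},"required":["plan"]}

```bash
mkdir -p pics
python3 - <<'E'
from workcell import sense, vision, ctrl
import cv2,pickle
s=sense();print({k:s[k] for k in('time','tool_pos','tool_rot','opening')},ctrl.tip_reach)
for n in("side","top"):
    d=vision.snapshot(n);pickle.dump(d,open(f'pics/{n}0.pkl','wb'));cv2.imwrite(f'pics/{n}0.png',cv2.cvtColor(d['color'],cv2.COLOR_RGB2BGR))
    print(n,d['fx'],d['cx'],d['cy'],d['rvec'],d['tvec'])
E
```

```text
{'time': 0.0, 'tool_pos': array([ 0.23672583, -0.57791799,  0.23586375]), 'tool_rot': array([-6.85045069e-04,  9.81166254e-01,  1.93163907e-01, -1.29558582e-04]), 'opening': 0.09180974167592248} 0.022
side 505.26200127524214 280.84536914449745 208.62344248986727 [ 1.90035564 -0.22297251  0.18895486] [-0.38781191  0.11813101  1.15677529]
top 474.86377591791944 274.79528775247735 210.8633722551006 [ 2.15579489 -2.15942225  0.11297974] [0.06161197 0.43055422 1.17272637]
```

View pics/top0.png

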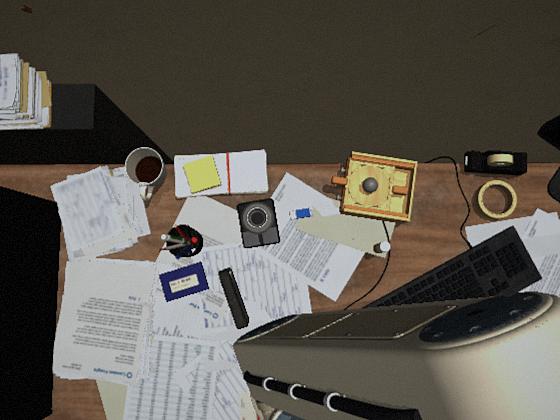

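View pics/side0.png

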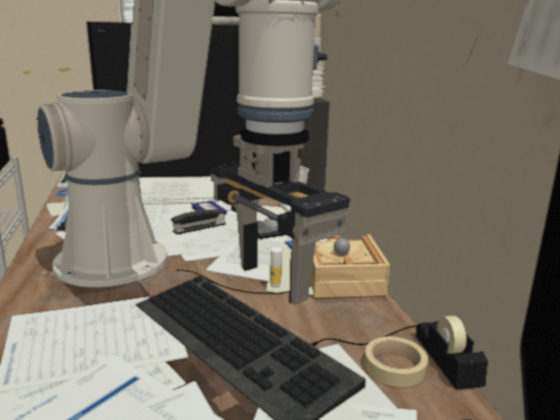

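```bash
cat > h.py <<'E'
import numpy as np,cv2,pickle
from scipy.spatial.transform import Rotation as R
def ray(d,u,v,z):
    Rm=R.from_rotvec(np.ravel(d['rvec'])).as_matrix();t=np.ravel(d['tvec']);c=-Rm.T@t
    r=Rm.T@np.array([(u-d['cx'])/d['fx'],(v-d['cy'])/d['fy'],1]);return c+r*(z-c[2])/r[2]
def proj(d,P):
    K=np.array([[d['fx'],0,d['cx']],[0,d['fy'],d['cy']],[0,0,1]])
    return cv2.projectPoints(np.atleast_2d(np.array(P,float)),np.ravel(d['rvec']),np.ravel(d['tvec']),K,None)[0][:,0]
def crop(d,x0,y0,x1,y1,k,name):
    im=cv2.cvtColor(d['color'],cv2.COLOR_RGB2BGR)[y0:y1,x0:x1];cv2.imwrite(name,cv2.resize(im,None,fx=k,fy=k,interpolation=cv2.INTER_CUBIC))
E
python3 - <<'E'
from h import *
d=pickle.load(open('pics/top0.pkl','rb'))
print(ray(d,280,210,0)[:2])
for n,u,v,z in[('ball',370,185,.067),('trackball',259,223,.03),('mug',146,168,.09),('glue',383,246,.09),('pot',183,242,.1),('eraser',300,214,.014),('grip',339,181,.069)]:print(n,ray(d,u,v,z).round(3))
crop(d,320,140,430,225,7,'pics/c0.png')
E
```

```text
[0.43574791 0.04773012]
ball [ 0.489 -0.172  0.067]
trackball [0.4  0.1  0.03]
mug [0.528 0.371 0.09 ]
glue [ 0.339 -0.195  0.09 ]
pot [0.349 0.276 0.1  ]
eraser [ 0.424 -0.003  0.014]
grip [ 0.499 -0.097  0.069]
```

View pics/c0.png

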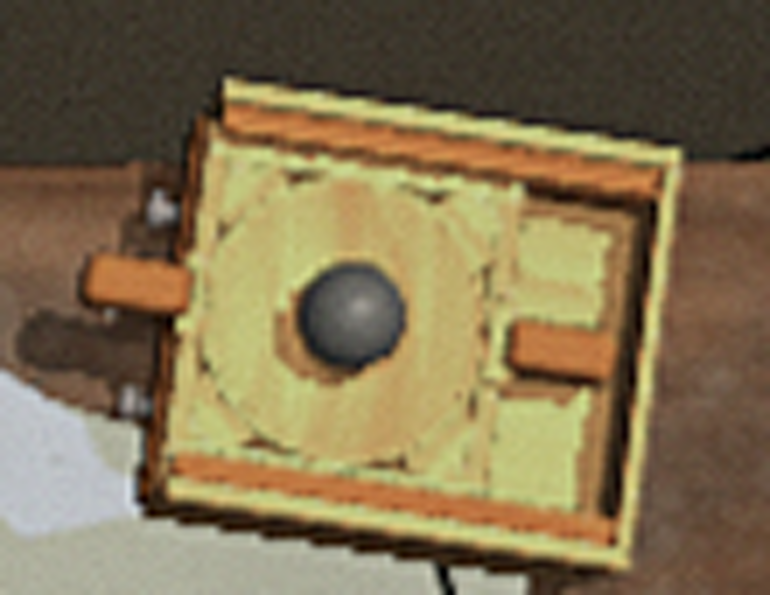

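Run:
```python
from h import *
d=pickle.load(open('pics/top0.pkl','rb'))
f=lambda p,z:ray(d,320+(p[0]-3)/7,140+(p[1]-3)/7,z)
C=[f(p,.073) for p in[(225,78),(682,150),(632,570),(166,494)]]
for c in C:print(c.round(4))
for a,b in[(0,1),(3,2),(0,3),(1,2)]:
    e=C[b]-C[a];print(np.linalg.norm(e).round(4),np.degrees(np.arctan2(e[1],e[0])).round(2))
print('ctr',np.mean(C,0).round(4))
# grips by colour
im=cv2.cvtColor(d['color'],cv2.COLOR_RGB2HSV)
m=cv2.inRange(im,(5,130,110),(17,255,255));m[:140]=0;m[225:]=0;m[:,:320]=0;m[:,430:]=0
n,l,s,c=cv2.connectedComponentsWithStats(m)
for i in range(1,n):
    if s[i,4]>30:
        r=cv2.minAreaRect(np.argwhere(l==i)[:,::-1].astype(np.float32));print(s[i],c[i].round(1),r,ray(d,*c[i],.069).round(4))
print('ball',f((352,313),.067))
F=f((137,284),.069);B=f((562,350),.069);e=B-F;print(F,B,np.linalg.norm(e),np.degrees(np.arctan2(e[1],e[0])))
```

```text
[ 0.5732 -0.1284  0.073 ]
[ 0.5469 -0.2871  0.073 ]
[ 0.3998 -0.2648  0.073 ]
[ 0.4265 -0.1052  0.073 ]
0.1609 -99.39
0.1618 -99.49
0.1485 171.0
0.1488 171.37
ctr [ 0.4866 -0.1964  0.073 ]
[349 155  66  13 330] [381.2 161.2] ((381.63690185546875, 161.57583618164062), (65.6171646118164, 6.008495330810547), 8.42696762084961) [ 0.5476 -0.2007  0.069 ]
[342 168  69  50 450] [388.7 199.4] ((377.6304931640625, 189.61363220214844), (66.48110961914062, 47.31740188598633), 7.352379322052002) [ 0.4531 -0.2163  0.069 ]
[332 176  16   9 101] [339.4 179.7] ((339.5384521484375, 179.8076934814453), (14.708710670471191, 6.864064693450928), 11.309932708740234) [ 0.5018 -0.0975  0.069 ]
[360 185   9  10  32] [362.7 190.1] ((362.7884521484375, 190.44232177734375), (12.015693664550781, 3.8590548038482666), 52.12501525878906) [ 0.476  -0.1537  0.069 ]
ball [ 0.49068286 -0.17195492  0.067     ]
[ 0.50080979 -0.09690299  0.069     ] [ 0.4770924  -0.24416468  0.069     ] 0.1491593784772394 -99.14926794548504
```

>>> {"name": "step_arm", "arguments": {"plan": [[0.015,-0.012,0,0,0,-0.05,1],[0.0285,-0.023,0.003,0,0,0,1],[0.0285,-0.023,0.003,0,0,0,1],[0.0285,-0.023,0.003,0,0,0,1],[0.0285,-0.023,0.003,0,0,0,1]], "grip_force": 10}}

```text
time: 0.6
tool_pos: [0.3108, -0.4274, 0.2242]
tool_rot: [-0.0, 0.976, 0.218, 0.0]
wrist_force: [1.2, 0.7, -0.9]
opening: 0.092
grip_force: 0.0
```

>>> {"name": "step_arm", "arguments": {"plan": [[0.0285,-0.023,0.003,0,0,0,1],[0.0285,-0.023,0.003,0,0,0,1],[0.0285,-0.023,0.003,0,0,0,1],[0.0285,-0.023,0.003,0,0,0,1],[0.0285,-0.023,0.003,0,0,0,1]]}}

```text
time: 1.1
tool_pos: [0.3906, -0.2628, 0.2094]
tool_rot: [-0.0, 0.976, 0.219, 0.0]
wrist_force: [-0.4, -0.4, 0.1]
opening: 0.0921
grip_force: 0.0
```

>>> {"name": "step_arm", "arguments": {"plan": [[0.0285,-0.023,0,0,0,0,1],[0.0285,-0.023,0,0,0,0,1],[0.0285,-0.023,0,0,0,0,1],[0.02,-0.016,0,0,0,-0.05,1],[0.01,-0.008,0,0,0,-0.1,1]]}}

```text
time: 1.6
tool_pos: [0.4551, -0.1289, 0.2095]
tool_rot: [-0.0, 0.956, 0.293, 0.0]
wrist_force: [0.4, -0.6, 0.1]
opening: 0.092
grip_force: 0.0
```

>>> {"name": "step_arm", "arguments": {"plan": [[0,0,0,0,0,-0.12,1],[0,0,0,0,0,-0.12,1],[0,0,0,0,0,-0.12,1],[0,0,0,0,0,-0.12,1],[0,0,0,0,0,-0.12,1]]}}

```text
time: 2.1
tool_pos: [0.4543, -0.1307, 0.2094]
tool_rot: [-0.0, 0.826, 0.563, -0.0]
wrist_force: [-0.2, 0.1, 1.1]
opening: 0.0919
grip_force: 0.0
```

>>> {"name": "step_arm", "arguments": {"plan": [[0,0,0,0,0,-0.11,1],[0,0,0,0,0,-0.07,1],[0,0,0,0,0,-0.04,1],[0,0,0,0,0,0,1],[0,0,0,0,0,0,1]]}}

```text
time: 2.6
tool_pos: [0.4546, -0.1311, 0.2095]
tool_rot: [-0.0, 0.762, 0.648, -0.0]
wrist_force: [0.8, 0.2, 0.3]
opening: 0.0915
grip_force: 0.0
```

>>> {"name": "step_arm", "arguments": {"plan": [[0.01,0.01,0.005,0,0,0,1],[0.016,0.016,0.01,0,0,0,1],[0.01,0.01,0.01,0,0,0,1],[0.005,0.005,0.005,0,0,0,1],[0,0,0,0,0,0,1]]}}

```text
time: 3.1
tool_pos: [0.5021, -0.097, 0.1784]
tool_rot: [-0.001, 0.762, 0.648, -0.001]
wrist_force: [0.0, 0.1, 0.5]
opening: 0.092
grip_force: 0.0
```

Run:
```python
from workcell import sense, vision
from h import *
s=sense();print(s['time'],s['tool_pos'],s['tool_rot'])
d=vision.snapshot("wrist");pickle.dump(d,open('pics/w1.pkl','wb'));crop(d,0,0,560,420,1,'pics/w1.png')
T=s['tool_pos'];Rt=R.from_quat(np.roll(s['tool_rot'],-1)).as_matrix()
print('grip top est px',proj(d,[[.5015,-.097,.069],[.4905,-.172,.067],T+Rt@[0,0,.022]]))
```

```text
3.1 [ 0.50207539 -0.09702418  0.17839462] [-7.96183217e-04  7.61623397e-01  6.48019135e-01 -6.06092522e-04]
grip top est px [[277.03492754 217.70830303]
 [278.57094972 308.42143634]
 [277.08480541 260.39873681]]
```

View pics/w1.png

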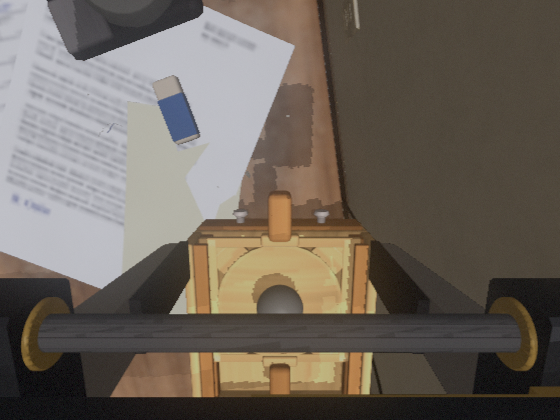

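Run:
```python
from h import *
d=pickle.load(open('pics/w1.pkl','rb'))
im=cv2.cvtColor(d['color'],cv2.COLOR_RGB2HSV);print(im[200,265:296].tolist()[::3],im[384,280])
m=cv2.inRange(im,(5,130,110),(17,255,255))
for r in(196,202,208,370,380,390):
    c=np.where(m[r,255:305])[0]+255;print(r,c.min() if len(c) else 0,c.max() if len(c) else 0,c.mean())
c=np.where(m[190:260,276:284].mean(1)>0)[0]+190;print(c.min(),c.max())
# finger inner edges (dark) at rows
g=d['color'].mean(2)
for r in(270,290,300):print(r,[int(x) for x in g[r,130:200:6]],[int(x) for x in g[r,365:435:6]])
```

```text
[[11, 79, 110], [13, 122, 121], [14, 137, 173], [14, 139, 184], [15, 140, 186], [15, 141, 188], [15, 137, 190], [15, 136, 190], [15, 144, 173], [13, 98, 136], [13, 93, 143]] [ 14 148 171]
196 269 289 279.0
202 269 290 279.5
208 268 290 279.0
370 269 289 279.0
380 270 289 279.5
390 269 296 280.2173913043478
194 241
270 [75, 74, 71, 71, 62, 52, 48, 51, 49, 47, 133, 122] [108, 38, 37, 36, 38, 30, 32, 56, 53, 56, 56, 66]
290 [67, 56, 43, 44, 40, 43, 42, 44, 41, 169, 158, 113] [109, 156, 37, 36, 29, 31, 24, 24, 26, 28, 53, 55]
300 [41, 43, 38, 37, 34, 35, 39, 37, 168, 169, 157, 98] [94, 157, 75, 34, 35, 30, 30, 32, 23, 31, 31, 48]
```

>>> {"name": "step_arm", "arguments": {"plan": [[0,0,0.015,0,0,0,1],[0,0,0.025,0,0,0,1],[0,0,0.025,0,0,0,1],[0,0,0.02,0,0,0,1],[0,0,0.015,0,0,0,1]]}}

```text
time: 3.65
tool_pos: [0.5012, -0.0982, 0.0788]
tool_rot: [-0.0, 0.762, 0.647, -0.0]
wrist_force: [-0.4, 0.6, -0.4]
opening: 0.0919
grip_force: 0.0
```

>>> {"name": "step_arm", "arguments": {"plan": [[0,0,0.01,0,0,0,1],[0,0,0.007,0,0,0,1],[0,0,0,0,0,0,1],[0,0,0,0,0,0,0.5],[0,0,0,0,0,0,0.4]]}}

```text
time: 4.15
tool_pos: [0.5025, -0.0979, 0.0633]
tool_rot: [0.0, 0.762, 0.648, 0.0]
wrist_force: [-0.4, -0.3, 0.2]
opening: 0.0777
grip_force: 0.0
```

>>> {"name": "step_arm", "arguments": {"plan": [[0,0,0,0,0,0,0.35],[0,0,0,0,0,0,0.3],[0,0,0,0,0,0,0.27],[0,0,0,0,0,0,0.24],[0,0,0,0,0,0,0.22]], "grip_force": 5}}

```text
time: 4.65
tool_pos: [0.502, -0.0978, 0.0626]
tool_rot: [0.0, 0.762, 0.648, -0.0]
wrist_force: [-0.2, -0.2, -0.1]
opening: 0.0377
grip_force: 0.0
```

>>> {"name": "step_arm", "arguments": {"plan": [[0,0,0.001,0,0,0,0.22],[0,0,0,0,0,0,0.21],[0,0,0,0,0,0,0.2],[0,0,0,0,0,0,0.19],[0,0,0,0,0,0,0.17]]}}

```text
time: 5.15
tool_pos: [0.5021, -0.0978, 0.0616]
tool_rot: [-0.0, 0.762, 0.648, -0.0]
wrist_force: [-0.7, 0.1, -0.6]
opening: 0.0178
grip_force: 5.0
```

>>> {"name": "step_arm", "arguments": {"plan": [[0,0,0,0,0,0,0.15],[0,0,0,0,0,0,0.1],[0,0,0,0,0,0,0],[0,0,0,0,0,0,0],[0,0,0,0,0,0,0]]}}

```text
time: 5.65
tool_pos: [0.5021, -0.0978, 0.0616]
tool_rot: [-0.0, 0.762, 0.648, 0.0]
wrist_force: [0.5, -0.5, -1.4]
opening: 0.0181
grip_force: 5.0
```

>>> {"name": "step_arm", "arguments": {"plan": [[0,0,0,0,0,0,0],[0,0,0,0,0,0,0],[0,0,0,0,0,0,0],[0,0,0,0,0,0,0],[0,0,0,0,0,0,0]], "grip_force": 45}}

```text
time: 6.15
tool_pos: [0.5021, -0.0978, 0.0616]
tool_rot: [-0.0, 0.762, 0.648, 0.0]
wrist_force: [-0.2, -0.2, -0.9]
opening: 0.0176
grip_force: 45.0
```

Run:
```python
from workcell import sense, vision
from h import *
s=sense();print(s['time'],s['tool_pos'],s['tool_rot'],s['wrist_force'],s['moment'],s['opening'])
d=vision.snapshot("wrist");w=d['color'];e=vision.snapshot("side");pickle.dump(e,open('pics/s2.pkl','wb'))
a=cv2.resize(e['color'][180:320,240:440],(560,392));cv2.imwrite('pics/m2.png',cv2.cvtColor(np.vstack([w[180:380],a]),cv2.COLOR_RGB2BGR))
```

```text
6.15 [ 0.50205797 -0.09782515  0.06159734] [-1.19792917e-06  7.62012443e-01  6.47562381e-01  1.44193837e-05] [-0.18478785 -0.2073222  -0.94820772] [-0.09231917 -0.11312535  0.06998905] 0.017642894889527305
```

View pics/m2.png

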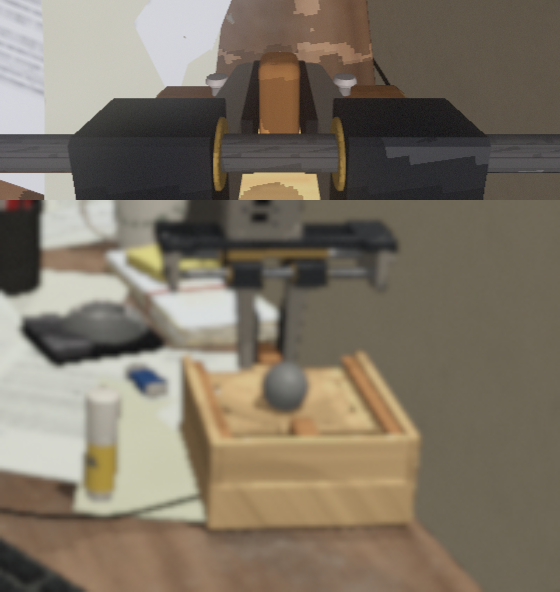

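>>> {"name": "step_arm", "arguments": {"plan": [[0,0,-0.001,0,0,0,0],[0,0,-0.001,0,0,0,0],[0.001,0,0,0,0,0,0],[0.002,0,0,0,0,0,0],[0.003,0,0,0,0,0,0]], "grip_force": 55}}

```text
time: 6.75
tool_pos: [0.503, -0.0918, 0.0636]
tool_rot: [-0.0, 0.762, 0.647, -0.0]
wrist_force: [-0.2, 0.2, -1.5]
opening: 0.0176
grip_force: 55.0
```

>>> {"name": "step_arm", "arguments": {"plan": [[0.004,0,0,0,0,0,0],[0.004,0,0,0,0,0,0],[0.004,0,0,0,0,0,0],[0.003,0,0,0,0,0,0],[0.002,0,0,0,0,0,0]]}}

```text
time: 7.25
tool_pos: [0.5058, -0.0747, 0.0636]
tool_rot: [-0.0, 0.762, 0.648, -0.0]
wrist_force: [0.9, 0.9, -1.6]
opening: 0.0174
grip_force: 55.0
```

```bash
cat > bal.py <<'E'
# ball offset from the dish middle: ball by dark mask vs prediction from the TCP pose
from workcell import sense, vision
from h import *
import sys
s=sense();T=s['tool_pos'];Rt=R.from_quat(np.roll(s['tool_rot'],-1)).as_matrix()
print(s['time'],T.round(4),'yaw',np.degrees(np.arctan2(Rt[1,0],Rt[0,0])).round(1),'F',s['wrist_force'].round(1),'M',s['moment'].round(2),s['opening'].round(4))
D=T+Rt@[-.076,0,0];zb=T[2]-.061+.0667
d=vision.snapshot('top');pu=proj(d,[[D[0],D[1],zb]])[0];x,y=pu.astype(int)
im=d['color'][y-14:y+15,x-14:x+15];h=cv2.cvtColor(im,cv2.COLOR_RGB2HSV)
m=cv2.inRange(h,(0,0,40),(180,70,200));n,l,st,c=cv2.connectedComponentsWithStats(m)
o=[(st[i,4],(c[i]+[x-14,y-14]).round(1)) for i in range(1,n) if st[i,4]>40]
for a,p in o:print(a,p,'ball-dish mm',((ray(d,*p,zb)-[D[0],D[1],zb])[:2]*1000).round(1))
pickle.dump(d,open(sys.argv[1],'wb'))
E
python3 bal.py pics/t3.pkl
```

```text
Traceback (most recent call last):
  File "bal.py", line 6, in <module>
    print(s['time'],T.round(4),'yaw',np.degrees(np.arctan2(Rt[1,0],Rt[0,0])).round(1),'F',s['wrist_force'].round(1),'M',s['moment'].round(2),s['opening'].round(4))
                                                                                                                                             ^^^^^^^^^^^^^^^^^^
AttributeError: 'float' object has no attribute 'round'
```

```bash
sed -i "s/s\['opening'\].round(4)/s['opening']/" bal.py; python3 bal.py pics/t3.pkl; python3 -c "
from h import *
d=pickle.load(open('pics/t3.pkl','rb'));crop(d,300,130,430,225,6,'pics/t3.png')"
```

```text
7.25 [ 0.5058 -0.0747  0.0636] yaw 80.7 F [ 0.9  0.9 -1.6] M [ 0.13 -0.09  0.  ] 0.017386405758512056
778 [360.  182.7] ball-dish mm [0.7 2.2]
```

View pics/t3.png

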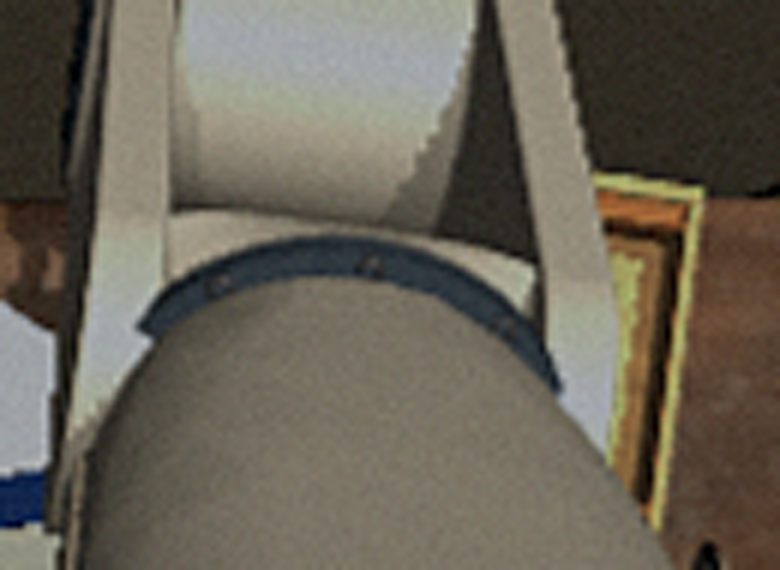

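```bash
cat > bal.py <<'E'
from workcell import sense, vision
from h import *
import sys
def meas(d,T,Rt):
    pu=proj(d,[T+Rt@[-.076,0,-.0055]])[0];x,y=pu.astype(int)
    h=cv2.cvtColor(d['color'][y-20:y+21,x-22:x+23],cv2.COLOR_RGB2HSV)
    m=cv2.inRange(h,(0,0,30),(180,75,170));n,l,st,c=cv2.connectedComponentsWithStats(m)
    for i in range(1,n):
        if 60<st[i,4]: print('side blob',st[i],'centre-pred px',(c[i]+[x-22,y-20]-pu).round(1))
s=sense();T=s['tool_pos'];Rt=R.from_quat(np.roll(s['tool_rot'],-1)).as_matrix()
print(s['time'],T.round(4),'yaw',np.degrees(np.arctan2(Rt[1,0],Rt[0,0])).round(1),'tilt',np.degrees(np.arccos(-Rt[2,2])).round(2),'F',s['wrist_force'].round(1),'M',s['moment'].round(2),s['opening'])
meas(pickle.load(open('pics/s2.pkl','rb')),np.array([.50206,-.0978,.0616]),R.from_quat([.76201,.64756,0,0]).as_matrix())
d=vision.snapshot('side');meas(d,T,Rt);pickle.dump(d,open(f'pics/{sys.argv[1]}.pkl','wb'))
w=vision.snapshot('wrist')
x,y=proj(d,[T+Rt@[-.076,0,-.0055]])[0].astype(int);x=max(x,80);y=max(y,55)
a=cv2.resize(d['color'][y-55:y+55,x-80:x+80],(560,385),interpolation=cv2.INTER_CUBIC)
cv2.imwrite(f'pics/{sys.argv[1]}.png',cv2.cvtColor(np.vstack([w['color'][220:420],a]),cv2.COLOR_RGB2BGR))
E
python3 bal.py m3
```

```text
7.3 [ 0.5058 -0.0746  0.0636] yaw 80.7 tilt 0.01 F [-0.2  0.1 -2.3] M [ 0.09 -0.1   0.07] 0.0175910109692278
side blob [  0   0  45  29 697] centre-pred px [ 1.1 -9.9]
side blob [  0   0  45  30 746] centre-pred px [  1.7 -10. ]
```

View pics/m3.png

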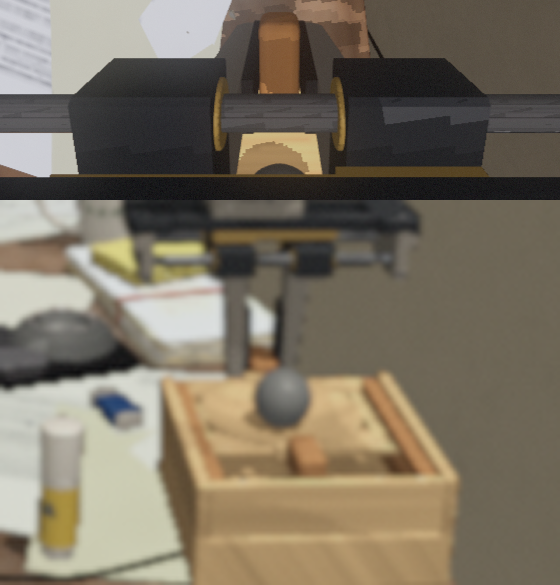

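>>> {"name": "step_arm", "arguments": {"plan": [[0.002,0,0,0,0,0,0],[0.004,0,0,0,0,0,0],[0.006,0,0,0,0,0,0],[0.007,0,0,0,0,0,0],[0.007,0,0,0,0,0,0]]}}

```text
time: 7.9
tool_pos: [0.51, -0.0488, 0.0636]
tool_rot: [-0.0, 0.762, 0.648, 0.0]
wrist_force: [0.3, 0.4, -2.2]
opening: 0.0177
grip_force: 55.0
```

>>> {"name": "step_arm", "arguments": {"plan": [[0.007,0,0,0,0,0,0],[0.007,0,0,0,0,0,0],[0.007,0,0,0,0,0,0],[0.005,0,0,0,0,0,0],[0.003,0,0,0,0,0,0]]}}

```text
time: 8.4
tool_pos: [0.5147, -0.0203, 0.0636]
tool_rot: [0.0, 0.762, 0.648, 0.0]
wrist_force: [-0.3, -0.4, -0.8]
opening: 0.0175
grip_force: 55.0
```

>>> {"name": "step_arm", "arguments": {"plan": [[0.001,0,0,0,0,0,0],[0,0,0,0,0,0,0],[0,0,0,0,0,0,0],[0,0,0,0,0,0,0],[0,0,0,0,0,0,0]]}}

```text
time: 8.9
tool_pos: [0.5148, -0.02, 0.0636]
tool_rot: [-0.0, 0.762, 0.647, -0.0]
wrist_force: [-0.3, -0.8, -2.0]
opening: 0.0174
grip_force: 55.0
```

```bash
python3 bal.py m4
```

```text
8.9 [ 0.5148 -0.02    0.0636] yaw 80.7 tilt 0.0 F [-0.3 -0.8 -2. ] M [ 0.13 -0.1  -0.07] 0.01744944422963516
side blob [  0   0  45  29 697] centre-pred px [ 1.1 -9.9]
side blob [  6   0  39  29 678] centre-pred px [ 3.2 -9.9]
```

View pics/m4.png

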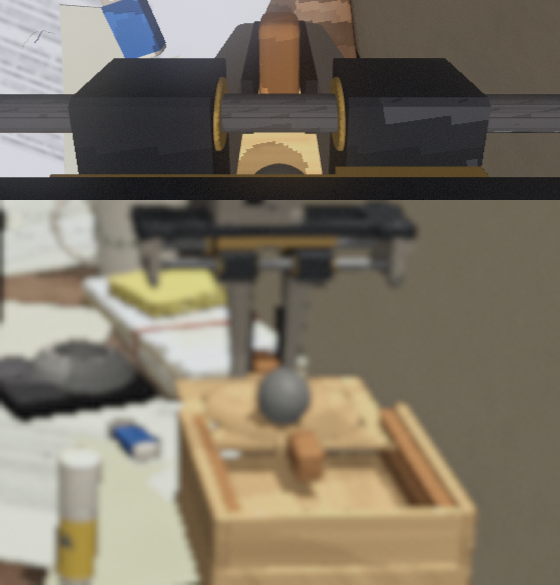

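>>> {"name": "step_arm", "arguments": {"plan": [[0.002,0,0,0,0,0,0],[0.004,0,0,0,0,0,0],[0.006,0,0,0,0,0,0],[0.007,0,0,0,0,0,0],[0.007,0,0,0,0,0,0]]}}

```text
time: 9.5
tool_pos: [0.5191, 0.0065, 0.0636]
tool_rot: [-0.0, 0.762, 0.648, 0.0]
wrist_force: [0.5, 0.7, -2.3]
opening: 0.0175
grip_force: 55.0
```

>>> {"name": "step_arm", "arguments": {"plan": [[0.007,0,0,0,0,0,0],[0.007,0,0,0,0,0,0],[0.007,0,0,0,0,0,0],[0.007,0,0,0,0,0,0],[0.007,0,0,0,0,0,0]]}}

```text
time: 10.0
tool_pos: [0.5247, 0.041, 0.0636]
tool_rot: [0.0, 0.762, 0.648, 0.0]
wrist_force: [0.0, 0.9, -1.6]
opening: 0.0176
grip_force: 55.0
```

>>> {"name": "step_arm", "arguments": {"plan": [[0.007,0,0,0,0,0,0],[0.006,0,0,0,0,0,0],[0.004,0,0,0,0,0,0],[0.002,0,0,0,0,0,0],[0,0,0,0,0,0,0]]}}

```text
time: 10.5
tool_pos: [0.5277, 0.0593, 0.0636]
tool_rot: [-0.0, 0.762, 0.648, -0.0]
wrist_force: [-0.2, -0.1, -0.9]
opening: 0.0175
grip_force: 55.0
```

```bash
python3 bal.py m5
```

```text
10.5 [0.5277 0.0593 0.0636] yaw 80.7 tilt 0.0 F [-0.2 -0.1 -0.9] M [ 0.08 -0.07  0.04] 0.01753636510922077
side blob [  0   0  45  29 697] centre-pred px [ 1.1 -9.9]
side blob [  5   0  40  28 679] centre-pred px [  3.7 -10.1]
side blob [34 35 11  6 65] centre-pred px [16.7 17.3]
```

View pics/m5.png

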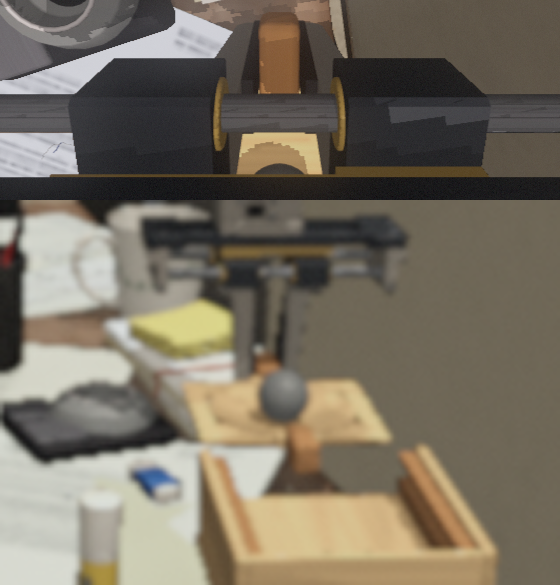

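>>> {"name": "step_arm", "arguments": {"plan": [[0.001,0,-0.002,0,0,0,0],[0.002,0,-0.005,0,0,0,0],[0.003,0,-0.008,0,0,0,0],[0.003,0,-0.01,0,0,0,0],[0.003,0,-0.01,0,0,0,0]]}}

```text
time: 11.1
tool_pos: [0.5299, 0.0713, 0.0997]
tool_rot: [0.0, 0.762, 0.648, 0.0]
wrist_force: [0.1, -0.7, -1.2]
opening: 0.0178
grip_force: 55.0
```

>>> {"name": "step_arm", "arguments": {"plan": [[0.003,0,-0.01,0,0,0,0],[0.003,0,-0.01,0,0,0,0],[0.003,0,-0.01,0,0,0,0],[0.003,0,-0.01,0,0,0,0],[0.002,0,-0.01,0,0,0,0]]}}

```text
time: 11.6
tool_pos: [0.5319, 0.085, 0.1495]
tool_rot: [0.0, 0.762, 0.648, 0.0]
wrist_force: [0.7, 1.2, -1.8]
opening: 0.0175
grip_force: 55.0
```

>>> {"name": "step_arm", "arguments": {"plan": [[0.001,0,-0.008,0,0,0,0],[0,0,-0.005,0,0,0,0],[0,0,-0.002,0,0,0,0],[0,0,0,0,0,0,0],[0,0,0,0,0,0,0]]}}

```text
time: 12.1
tool_pos: [0.5318, 0.0856, 0.1632]
tool_rot: [-0.0, 0.762, 0.648, -0.0]
wrist_force: [-0.4, -0.4, -1.5]
opening: 0.0176
grip_force: 55.0
```

>>> {"name": "step_arm", "arguments": {"plan": [[0,0.0008,0,0,0,0.01,0],[0,0.0015,0,0,0,0.02,0],[0,0.0023,0,0,0,0.03,0],[-0.0001,0.003,0,0,0,0.04,0],[-0.0001,0.0038,0,0,0,0.05,0]]}}

```text
time: 12.6
tool_pos: [0.5433, 0.083, 0.1635]
tool_rot: [-0.0, 0.809, 0.587, -0.0]
wrist_force: [-0.5, -0.6, -1.3]
opening: 0.0175
grip_force: 55.0
```

```bash
python3 bal.py m6
```

```text
12.6 [0.5433 0.083  0.1635] yaw 71.9 tilt 0.01 F [-0.5 -0.6 -1.3] M [ 0.14 -0.08  0.06] 0.01748814519235216
side blob [  0   0  45  29 697] centre-pred px [ 1.1 -9.9]
side blob [  0   0  45  27 888] centre-pred px [ -0.3 -10.3]
side blob [ 0 33 22  8 94] centre-pred px [-11.4  16.2]
side blob [ 25  34  20   7 118] centre-pred px [13.2 17. ]
```

>>> {"name": "step_arm", "arguments": {"plan": [[-0.0001,0.0038,0,0,0,0.05,0],[-0.0001,0.0038,0,0,0,0.05,0],[-0.0001,0.0038,0,0,0,0.05,0],[-0.0001,0.0038,0,0,0,0.05,0],[-0.0001,0.0038,0,0,0,0.05,0]]}}

```text
time: 13.2
tool_pos: [0.5603, 0.075, 0.1635]
tool_rot: [-0.0, 0.876, 0.483, -0.0]
wrist_force: [-0.4, 0.1, -1.6]
opening: 0.0177
grip_force: 55.0
```

>>> {"name": "step_arm", "arguments": {"plan": [[-0.0001,0.0038,0,0,0,0.05,0],[-0.0001,0.0038,0,0,0,0.05,0],[-0.0001,0.0038,0,0,0,0.05,0],[-0.0001,0.0038,0,0,0,0.05,0],[-0.0001,0.0038,0,0,0,0.05,0]]}}

```text
time: 13.7
tool_pos: [0.575, 0.0629, 0.1635]
tool_rot: [0.0, 0.929, 0.37, -0.0]
wrist_force: [0.7, 0.9, -1.7]
opening: 0.0176
grip_force: 55.0
```

>>> {"name": "step_arm", "arguments": {"plan": [[-0.0001,0.0038,0,0,0,0.05,0],[-0.0001,0.0038,0,0,0,0.05,0],[-0.0001,0.0038,0,0,0,0.05,0],[-0.0001,0.0038,0,0,0,0.05,0],[-0.0001,0.0038,0,0,0,0.05,0]]}}

```text
time: 14.2
tool_pos: [0.5862, 0.0476, 0.1635]
tool_rot: [-0.0, 0.968, 0.251, -0.0]
wrist_force: [-0.2, 0.0, -0.9]
opening: 0.0177
grip_force: 55.0
```

>>> {"name": "step_arm", "arguments": {"plan": [[-0.0001,0.0038,0,0,0,0.05,0],[-0.0001,0.0038,0,0,0,0.05,0],[-0.0001,0.0038,0,0,0,0.05,0],[-0.0001,0.0038,0,0,0,0.05,0],[-0.0001,0.0038,0,0,0,0.05,0]]}}

```text
time: 14.7
tool_pos: [0.5932, 0.03, 0.1635]
tool_rot: [0.0, 0.992, 0.128, -0.0]
wrist_force: [0.9, 0.3, -1.4]
opening: 0.0173
grip_force: 55.0
```

>>> {"name": "step_arm", "arguments": {"plan": [[-0.0001,0.0038,0,0,0,0.05,0],[-0.0001,0.0038,0,0,0,0.05,0],[-0.0001,0.0038,0,0,0,0.05,0],[-0.0001,0.0038,0,0,0,0.05,0],[-0.0001,0.0038,0,0,0,0.05,0]]}}

```text
time: 15.2
tool_pos: [0.5957, 0.0112, 0.1635]
tool_rot: [0.0, 1.0, 0.004, -0.0]
wrist_force: [-0.6, -0.3, -1.6]
opening: 0.0173
grip_force: 55.0
```

>>> {"name": "step_arm", "arguments": {"plan": [[-0.0001,0.003,0,0,0,0.04,0],[0,0.0023,0,0,0,0.03,0],[0,0.0015,0,0,0,0.02,0],[0,0.0008,0,0,0,0.01,0],[0,0,0,0,0,0,0]]}}

```text
time: 15.7
tool_pos: [0.5954, 0.0037, 0.1636]
tool_rot: [-0.0, 0.999, -0.046, -0.0]
wrist_force: [-0.1, 0.3, -1.3]
opening: 0.0179
grip_force: 55.0
```

>>> {"name": "step_arm", "arguments": {"plan": [[0,0,0,0,0,0,0],[0,0,0,0,0,0,0],[0,0,0,0,0,0,0],[0,0,0,0,0,0,0],[0,0,0,0,0,0,0]]}}

```text
time: 16.2
tool_pos: [0.5954, 0.0037, 0.1636]
tool_rot: [0.0, 0.999, -0.046, 0.0]
wrist_force: [-0.1, -0.9, -1.5]
opening: 0.0178
grip_force: 55.0
```

```bash
python3 bal.py m7
```

```text
16.2 [0.5954 0.0037 0.1636] yaw -5.2 tilt 0.0 F [-0.1 -0.9 -1.5] M [ 0.06 -0.15 -0.05] 0.01777919641401806
side blob [  0   0  45  29 697] centre-pred px [ 1.1 -9.9]
side blob [  0   0  45  28 926] centre-pred px [-0.2 -9.9]
side blob [  0  30  45  11 229] centre-pred px [ 2.3 17. ]
```

View pics/m7.png

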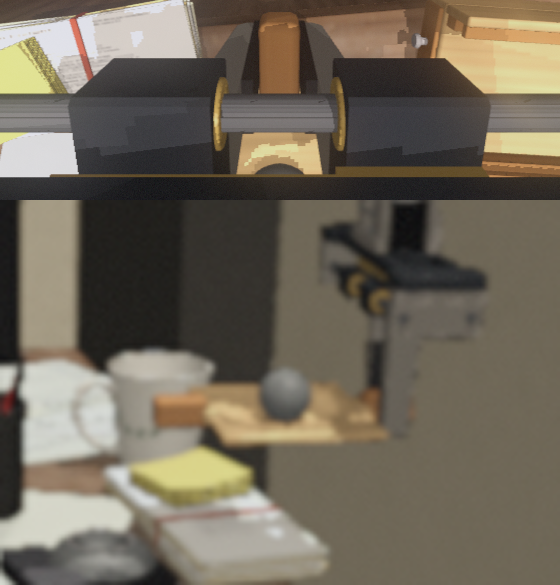

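The last picture (m7) shows the tray level, with its free grip pointing left towards the robot. The ball is in the middle of the dish at about (285, 395), and the organiser is clear to the right in the wrist view.

```bash
python3 -c "
from workcell import ctrl
print(ctrl.job_done())"
```

```text
the job is handed in; nothing more can be done
None
```

I handed the job in at about 16 s: the tray is drawn out, turned 86°, and held level and still about 14.5 cm above the desk before the organiser's front, its free grip towards the robot side and the ball in the middle of the dish (the hand-in returned no verdict).

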